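Set up the colour check at the drying box

ROBOT

A 6-joint arm with a two-finger parallel gripper is mounted at the origin on the work surface. World frame = base frame: x ahead of the robot, y to its left, z up, the work surface at z = 0. Lengths are in m, angles in rad, forces in N, time in s.
With the tool pointing down it reaches from about 0.3 to 0.875 m from the base axis. Payload 6.4 kg.
Tool frame: the origin (TCP) lies midway between the tips of the shut fingers; the grasp point (between the pads) lies grip_depth behind it (grip_depth is the distance from the TCP to the grasp point, in m); z points along the fingers, y is the line along which they close (so a half turn about z gives the same grasp; the last joint's range is limited). The gripper opens to 85 mm and grips with 20 to 120 N. Pads are 22 mm wide; open, the fingers measure 114 mm over their backs; the gripper's body (76 mm by 85 mm) begins 54 mm behind the grasp point. The pads swing forward as they close: fully open they stand 13 mm farther back than shut.
Start: joints at [1.048, 0.181, 1.607, -0, 1.354, -0.206], TCP at [0.179, 0.546, 0.231] pointing down, gripper open.
Joint ranges: [-2.99, 2.99], [-0.89, 2.07], [0.3, 2.58], [-1.14, 4.28], [0, 2.63], [-3.12, 3.12]. Speed limits (rad/s): [2.57, 2.57, 3.01, 3.14, 3.14, 3.14].

INTERFACE

Orientations are given as a unit quaternion [w, x, y, z].
In Python, from station import move_pose, servo_line, movej, move_gripper, pause, inverse_kinematics, grab_frame, camera_info, Unreachable, sign_off, read_clock, read_q, read_joint_velocities, read_joint_efforts, read_ee_pos, read_eef_rot, read_force, read_ft_torque, read_finger_gap, read_gripper_force, grip_depth gives the robot as it stands. The module is installed in compiled form; this text tells all that it offers. Calls block until the motion is done:
- move_pose(position, orientation): joint-space move of the TCP to a pose.
- servo_line(position, orientation=None, vel=0.15, guard=None): straight line of the TCP; orientation=None keeps the orientation; vel is the mean speed in m/s. With guard (N) it stops when the force on the tool has changed by that much, and returns True; else False.
- movej(angles): joint-space move.
- move_gripper(opening, grip_force=None): opening from 0.0 (shut) to 1.0 (fully open); grip_force is the grip in N (None keeps the last); returns when the fingers have stopped.
- pause(seconds).
- inverse_kinematics(position, orientation): joint angles nearest the present ones, or None.
- grab_frame(name): name is "side" or "top" or "wrist"; returns the picture (384x512x3 uint8, blue, green, red); there is no depth.
- camera_info(name): a dict with "fovy" (degrees; the focal length in pixels is half the picture's height over the tangent of half this angle, whatever the lens; pixels are square), "cx", "cy" (the principal point, pixels), "extrinsics" (4x4, takes a point from camera to world coordinates); the wrist camera has in their place "T_tool_cam" (4x4, takes a point from camera to tool coordinates, whose origin is the TCP and whose axes are the flange's). Camera axes: x right, y down, z forward; pixel columns grow to the right and rows downward; lengths in m; the calibration is good to about 2 mm. A picture is of the moment at which its call begins: read the wrist's pose just before it. camera_info takes no time and is no camera call.
A pose or a line that the arm cannot do raises Unreachable and nothing moves.
- sign_off(): hands the job in; it is judged then, once.
Readings, each from a call of its own:
- read_clock(): time.
- read_q(): joint angles.
- read_joint_velocities(): joint speeds.
- read_joint_efforts(): joint torques, N m.
- read_ee_pos(): TCP position.
- read_eef_rot(): TCP orientation.
- read_force(): force on the tool from outside, world axes, zero at the start.
- read_ft_torque(): the same for the moment, N m.
- read_finger_gap(): opening from 0.0 (shut) to 1.0 (fully open).
- read_gripper_force(): force on a finger pad.
Only numpy, scipy, OpenCV 4.12 (cv2) and the standard library are available. Lean on these libraries where they do the work, as an engineer would, in place of code of your own. Each camera call takes 0.05 s, during which the arm holds its last target. There are 200 camera calls.

TASK

Get the drying baubles ready for a colour check: stand the colour master block upright on one of its short ends on the grey viewing mat, with a broad painted face towards the robot's side of the mat, and let go of it. Then lift the drying box's dust lid to about 60 degrees and hold it there: the lid falls shut by itself, so finish with the gripper fingers still holding it steady. Leave the paint pots, the brush and the red bauble on its stand where they are.

Things in the scene. Friction and masses are not known exactly. Their poses are not given: they have to be found in the camera images.
- master_center (a point): Centre of the colour master block: a white slab 110 x 60 x 22 mm, about 0.12 kg, with six round paint swatches on both broad faces. It starts lying flat on the bench, on the robot's side of the mat, roughly pointing at it. Own axes: x along its 110 mm length, y across its 60 mm width, z through its 22 mm thickness. Standing on a short end it is 110 mm tall.
- master: The same colour master block; origin at the centre of the broad face it lies on at the start, same axes as master_center.
- mat: Neutral grey viewing mat, fixed to the bench, 140 x 140 mm, 3 mm thick. Origin at the centre of its underside; its x axis points away from the robot's side, y to the left.
- drying_box: White open-topped drying box fixed to the bench, 200 mm deep (x) x 220 mm wide (y) x 110 mm high, baubles on pegs inside, with a hinged dust lid on top. Origin at the centre of its underside; x points from its front (robot's side) to the hinge side, y to the left.
- lid (a joint): Angle of the dust lid in rad: 0 closed (level), growing as its front edge is lifted; 60 degrees is 1.047; the hinge stops at 1.31 (75 degrees), short of upright, so the lid (about 0.45 kg, free-swinging, no spring) falls shut from any angle.
- lid_handle (a point): Middle of the black bow handle's round grip bar on the lid: bar 10 mm thick, 110 mm long, parallel to the hinge (the box's y axis), on two end posts of the same thickness. The bar's centre line lies 40 mm above the lid's top face (the lid is a 10 mm thick clear pane in an aluminium frame, 200 x 220 mm), 25 mm behind the lid's front edge and 175 mm in front of the hinge line. The bar is round and can turn between the fingers. Moves with the lid.
- lid_hinge (a point): Middle of the lid's hinge line, on the box's rear top edge at the underside of the lid, 110 mm above the bench. The hinge line is parallel to the box's y axis. The point turns with the lid.
- pot_red: Paint jar with red cap, 42 mm across, 50 mm high, behind the mat. Origin at the centre of its base. Leave alone.
- pot_blue: Paint jar with blue cap, 42 mm across, 50 mm high, behind the mat. Origin at the centre of its base. Leave alone.
- brush: Flat lacquer brush, 170 mm long, 14 mm wide, blue handle, lying in front of the box, roughly parallel to its front. Leave alone.
- show_bauble: Red bauble, 58 mm across, on a round dark wooden stand 64 mm across, 106 mm high in all, standing behind the box. Origin at the centre of its base. Leave alone.
There are look-alikes about, which are no part of the job. There is more than one size of the mat; the job needs the smallest.

How it is judged:
On the way, in this order (a step that is already met when the one before it is completed fails the run):
1. the master block stands upright on a short end on the mat, facing front, released ((angle between master_center's own x axis and vertical below 0.12 rad or angle between master_center's own x axis and vertical above 3.0216 rad) and height (world z) of master_center between 0.05 and 0.066 m and x of master_center in the frame of mat between -0.06 and 0.06 m and y of master_center in the frame of mat between -0.05 and 0.05 m and angle between the z axis of master_center and the x axis of mat, either way round below 0.45 rad and linear speed of master below 0.03 m/s and contact force between the fingers and master below 0.1 N), for 0.4 s.
2. the lid is held still at about 60 degrees by the gripper (value of joint lid between 0.942 and 1.152 rad and velocity of joint lid between -0.08 and 0.08 rad/s and contact force between the fingers and drying_box above 0.5 N), for 0.5 s.
At the end, for the whole second after the job is handed in: Lid at 60 degrees give or take 6, still (under 0.08 rad/s), carried by the fingers alone; master block free, within 7 degrees of upright on a short end, its centre within 60 mm (x) and 50 mm (y) of the mat's centre, a broad face within 25 degrees of the mat's front (all of step 1 and all of step 2 and contact force between drying_box and master below 0.1 N and contact force between drying_box and pot_red below 0.1 N and contact force between drying_box and pot_blue below 0.1 N and contact force between drying_box and brush below 0.1 N and contact force between drying_box and show_bauble below 0.1 N); the arm keeps its last pose, push and grip.
It fails at once if the red paint pot was disturbed (moved over 25 mm) (distance of pot_red from where it was at the start of the episode above 0.025 m).
It fails at once if the blue paint pot was disturbed (moved over 25 mm) (distance of pot_blue from where it was at the start of the episode above 0.025 m).
It fails at once if the brush was disturbed (moved over 25 mm) (distance of brush from where it was at the start of the episode above 0.025 m).
It fails at once if the bauble on its stand was disturbed (moved over 25 mm) (distance of show_bauble from where it was at the start of the episode above 0.025 m).
It also fails if it takes over 66 s, if anything falls off the work surface, if the arm or the gripper's body presses on something with over 40 N, if the wrist force passes 120 N, or if a joint passes its speed limit or range.

## Working session

There is one attempt and no reset: what is moved stays moved. The work goes in short steps, each a Python script; the robot and the scene stay as the last script left them, time stands still between calls to the robot, and variables do not carry over. Pictures are saved under pics/ and viewed, at most 10 in all, crops included, and the job is handed in when it is done.

```bash
mkdir -p pics; python3 - <<'E'
from station import *
import cv2,numpy as np
for n in("top","side"):
    f=grab_frame(n); cv2.imwrite(f"pics/{n}0.png",f)
    cv2.imwrite(f"pics/{n}0b.png",cv2.resize(f,(800,600),interpolation=cv2.INTER_CUBIC))
    c=camera_info(n); print(n,c["fovy"],c["cx"],c["cy"],np.round(c["extrinsics"],4).tolist(), [k for k in c])
c=camera_info("wrist");print({k:np.round(v,4).tolist() if not isinstance(v,str) else v for k,v in c.items()})
print(grip_depth if not callable(grip_depth) else grip_depth(),read_clock(),read_eef_rot())
E
```

```text
top 48.04991359171326 253.80482067987245 191.6969942446393 [[-0.0008, -0.9933, 0.1156, 0.3606], [-1.0, 0.0008, 0.0005, -0.0741], [-0.0006, -0.1156, -0.9933, 1.3243], [0.0, 0.0, 0.0, 1.0]] ['fovy', 'cx', 'cy', 'extrinsics']
side 46.733086729291976 252.05244583713764 196.0170247195024 [[0.9673, -0.1428, 0.2095, 0.2772], [-0.2535, -0.5483, 0.7969, -0.9899], [0.0011, -0.824, -0.5666, 0.758], [0.0, 0.0, 0.0, 1.0]] ['fovy', 'cx', 'cy', 'extrinsics']
{'fovy': 58.1882, 'cx': 261.8645, 'cy': 188.4855, 'T_tool_cam': [[0.0002, -0.9511, -0.309, 0.0786], [1.0, 0.0001, 0.0002, -0.0005], [-0.0002, -0.309, 0.9511, -0.1439], [0.0, 0.0, 0.0, 1.0]]}
0.0187 0.1 [-3.03416533e-04  1.57749846e-01  9.87478772e-01 -7.54003751e-04]
```

View pics/top0b.png

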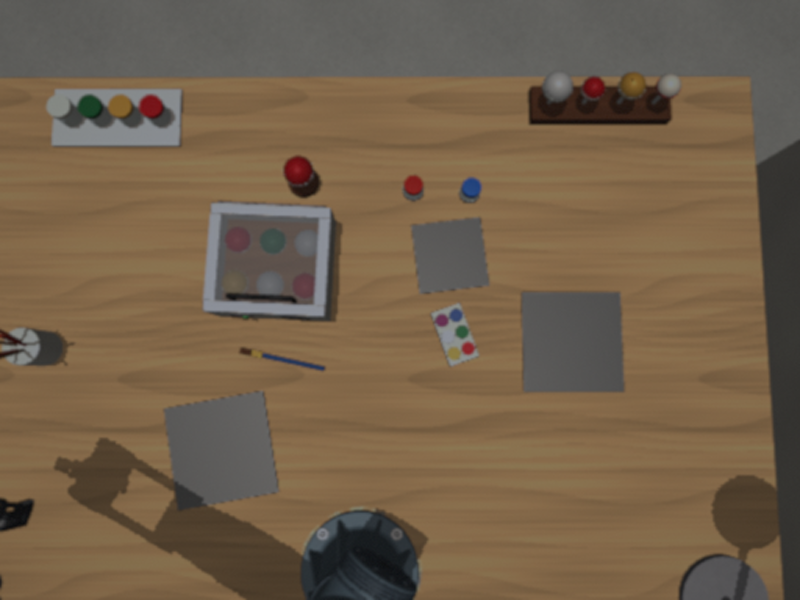

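View pics/side0b.png

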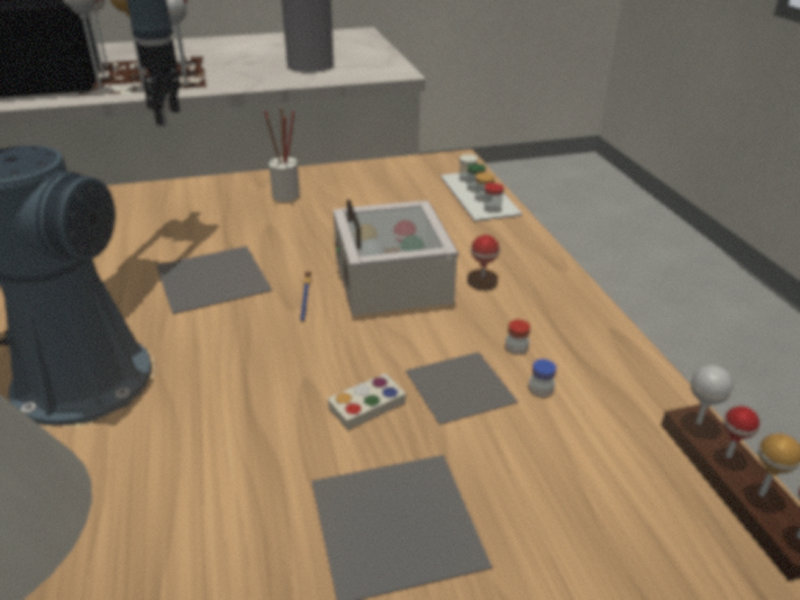

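```bash
python3 - <<'E'
import cv2
f=cv2.imread("pics/top0.png")[90:240,120:320]
cv2.imwrite("pics/crop1.png",cv2.resize(f,None,fx=4,fy=4,interpolation=cv2.INTER_CUBIC))
E
```

```text
(no output)
```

View pics/crop1.png

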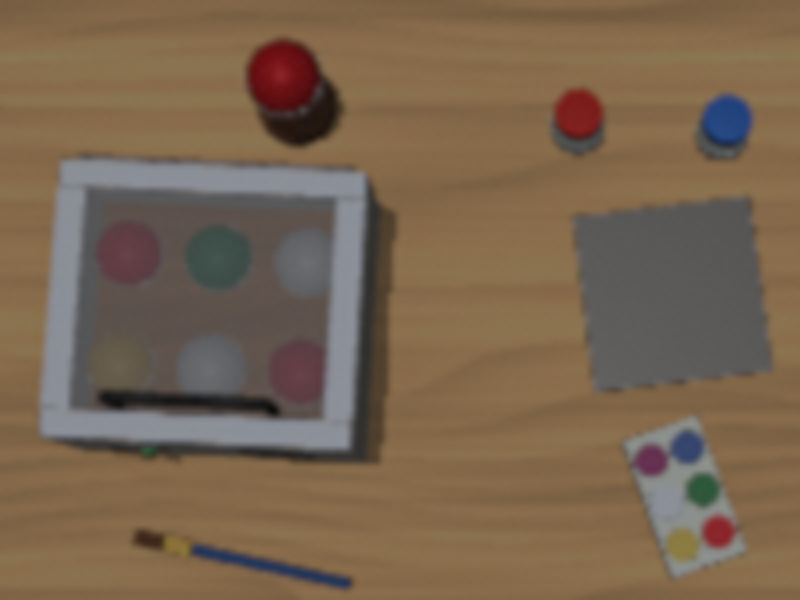

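```bash
cat > h.py <<'E'
from station import *
import cv2,numpy as np
from scipy.spatial.transform import Rotation as R
def ray(name,uv,T=None):
    c=camera_info(name); f=192/np.tan(np.radians(c["fovy"])/2)
    E=c["extrinsics"] if T is None else T
    d=E[:3,:3]@np.array([(uv[0]-c["cx"])/f,(uv[1]-c["cy"])/f,1]); return E[:3,3],d
def onz(name,uv,z,T=None):
    o,d=ray(name,uv,T); return o+d*(z-o[2])/d[2]
def toolT():
    w,x,y,z=read_eef_rot(); T=np.eye(4); T[:3,:3]=R.from_quat([x,y,z,w]).as_matrix(); T[:3,3]=read_ee_pos(); return T
def wristT(): return toolT()@np.array(camera_info("wrist")["T_tool_cam"])
def proj(name,p,T=None):
    c=camera_info(name); f=192/np.tan(np.radians(c["fovy"])/2); E=c["extrinsics"] if T is None else T
    q=np.linalg.inv(E)@np.append(p,1); return np.array([f*q[0]/q[2]+c["cx"],f*q[1]/q[2]+c["cy"]])
def quat(z,y):
    z=np.array(z,float);z/=np.linalg.norm(z);y=np.array(y,float);y-=z*(y@z);y/=np.linalg.norm(y)
    q=R.from_matrix(np.column_stack([np.cross(y,z),y,z])).as_quat(); return np.array([q[3],*q[:3]])
E
python3 - <<'E'
from h import *
def P(l,z): return np.array([onz("top",((a+.5)/4-.5+120,(b+.5)/4-.5+90),z)[:2] for a,b in l])
for n,l,z in [("mat",[(573,214),(750,198),(772,370),(595,390)],.003),("master",[(622,441),(697,416),(745,550),(674,577)],.022),("lid",[(62,160),(368,173),(350,452),(42,436)],.12),("bar",[(100,398),(275,407)],.16),("brush",[(135,537),(350,583)],.005),("bauble",[(284,75)],.08),("pots",[(578,112),(727,120)],.05)]:
    p=P(l,z); print(n,p.round(3).tolist(),p.mean(0).round(4))
    if len(p)==4:
        print(" edges",[(round(float(np.linalg.norm(d)),3),round(float(np.degrees(np.arctan2(d[1],d[0]))),1)) for d in np.roll(p,-1,0)-p])
E
```

```text
mat [[0.667, -0.102], [0.68, -0.241], [0.544, -0.256], [0.529, -0.119]] [ 0.6051 -0.1792]
 edges [(0.139, -84.8), (0.137, -173.7), (0.138, 96.4), (0.14, 6.8)]
master [[0.487, -0.138], [0.506, -0.195], [0.405, -0.23], [0.384, -0.177]] [ 0.4456 -0.1852]
 edges [(0.06, -71.6), (0.108, -161.0), (0.057, 110.6), (0.11, 20.5)]
lid [[0.68, 0.266], [0.67, 0.047], [0.47, 0.057], [0.482, 0.274]] [0.5755 0.1611]
 edges [(0.219, -92.5), (0.201, 177.0), (0.217, 87.0), (0.199, -2.3)]
bar [[0.503, 0.224], [0.497, 0.105]] [0.5003 0.1641]
brush [[0.415, 0.234], [0.38, 0.069]] [0.3978 0.1512]
bauble [[0.755, 0.114]] [0.7552 0.1143]
pots [[0.736, -0.105], [0.729, -0.218]] [ 0.7324 -0.1616]
```

```bash
cat >> h.py <<'E'
def tq(tilt,yaw,flip=1):
    """tool z tilted from down towards heading yaw (deg); fingers close across the heading"""
    t,w=np.radians([tilt,yaw]); return quat([np.sin(t)*np.cos(w),np.sin(t)*np.sin(w),-np.cos(t)],[-flip*np.sin(w),flip*np.cos(w),0])
def zd(q): return R.from_quat([q[1],q[2],q[3],q[0]]).as_matrix()[:,2]
E
python3 - <<'E'
from h import *
for fl in (1,-1):
  for a in (-45,-35,-30,-25,-20,-10):
    q=tq(a,19.5,fl); s=inverse_kinematics([0.45,-.184,.03]+zd(q)*.02,q)
    s2=inverse_kinematics([0.45,-.184,.2]+zd(q)*.02,q)
    q=tq(a+90,6,fl); e=inverse_kinematics([0.605,-.179,.07]+zd(q)*.02,q)
    e2=inverse_kinematics([0.605,-.179,.2]+zd(q)*.02,q)
    print(fl,a,*[None if v is None else np.round(v,2).tolist() for v in (s,s2,e,e2)])
for yv in (1,-1):
    q=quat([0,0,-1],[yv*np.cos(np.radians(-2.6)),yv*np.sin(np.radians(-2.6)),0])
    for p in ([.5,.164,.145],[.63,.16,.268]):
        s=inverse_kinematics(p,q); print(yv,None if s is None else np.round(s,2).tolist())
# look pose
q=tq(0,0,1); print(np.round(R.from_quat([*q[1:],q[0]]).as_matrix(),2).tolist(), inverse_kinematics([.42,-.18,.33],q))
E
```

```text
1 -45 [-0.35, 0.76, 1.49, -0.47, 1.55, -2.09] [-0.35, 0.51, 1.48, -0.48, 1.79, -2.21] [-0.74, 0.35, 2.07, 1.36, 0.57, 2.72] [-0.74, 0.07, 2.04, 0.97, 0.7, -3.09]
1 -35 [-0.39, 0.65, 1.6, -0.4, 1.39, -2.13] [-0.39, 0.4, 1.56, -0.4, 1.66, -2.24] [-0.8, 0.42, 2.12, 1.71, 0.71, 2.32] [-0.8, 0.09, 2.13, 1.34, 0.73, 2.82]
1 -30 [-0.42, 0.59, 1.65, -0.36, 1.31, -2.16] [-0.42, 0.34, 1.6, -0.35, 1.59, -2.27] [-0.83, 0.46, 2.14, 1.83, 0.81, 2.18] [-0.83, 0.12, 2.16, 1.5, 0.77, 2.64]
1 -25 [-0.45, 0.54, 1.7, -0.32, 1.23, -2.2] [-0.45, 0.29, 1.65, -0.3, 1.53, -2.29] [-0.86, 0.52, 2.15, 1.92, 0.91, 2.06] [-0.86, 0.15, 2.19, 1.65, 0.84, 2.48]
1 -20 [-0.48, 0.49, 1.76, -0.28, 1.15, -2.24] [-0.48, 0.23, 1.69, -0.25, 1.46, -2.33] [-0.88, 0.59, 2.15, 1.98, 1.02, 1.97] [-0.88, 0.2, 2.21, 1.77, 0.92, 2.34]
1 -10 [-0.55, 0.4, 1.86, -0.16, 1.0, -2.36] [-0.55, 0.13, 1.78, -0.14, 1.34, -2.42] [-0.91, 0.73, 2.12, 2.06, 1.25, 1.83] [-0.91, 0.33, 2.22, 1.95, 1.12, 2.12]
-1 -45 [-0.35, 0.76, 1.49, -0.47, 1.55, 1.05] [-0.35, 0.51, 1.48, -0.48, 1.79, 0.93] [-0.74, 0.35, 2.07, 1.36, 0.57, -0.42] [-0.74, 0.07, 2.04
[... 429 characters left out ...]
2, 2.15, 1.92, 0.91, -1.08] [-0.86, 0.15, 2.19, 1.65, 0.84, -0.66]
-1 -20 [-0.48, 0.49, 1.76, -0.28, 1.15, 0.9] [-0.48, 0.23, 1.69, -0.25, 1.46, 0.81] [-0.88, 0.59, 2.15, 1.98, 1.02, -1.17] [-0.88, 0.2, 2.21, 1.77, 0.92, -0.8]
-1 -10 [-0.55, 0.4, 1.86, -0.16, 1.0, 0.78] [-0.55, 0.13, 1.78, -0.14, 1.34, 0.72] [-0.91, 0.73, 2.12, 2.06, 1.25, -1.31] [-0.91, 0.33, 2.22, 1.95, 1.12, -1.02]
1 [0.09, 0.17, 1.81, -0.0, 1.17, 0.14]
1 [0.07, 0.32, 1.36, -0.0, 1.46, 0.11]
-1 [0.09, 0.17, 1.81, -0.0, 1.17, -3.01]
-1 [0.07, 0.32, 1.36, -0.0, 1.46, -3.03]
[[-1.0, 0.0, 0.0], [0.0, 1.0, 0.0], [0.0, 0.0, -1.0]] [-6.65634567e-01 -1.62677979e-01  1.75570278e+00 -4.44089210e-16
  1.54856785e+00 -2.23643089e+00]
```

```bash
python3 - <<'E'
from h import *
q=tq(0,0,-1); move_pose([.56,-.02,.32],q); move_gripper(1.0)
T=wristT(); np.save("T1.npy",T); f=grab_frame("wrist"); cv2.imwrite("pics/w1.png",f)
cv2.imwrite("pics/w1b.png",cv2.resize(f,(800,600),interpolation=cv2.INTER_CUBIC)); print(read_clock(),read_ee_pos())
E
```

```text
2.8083 [ 0.5599651  -0.0195347   0.31995863]
```

View pics/w1b.png

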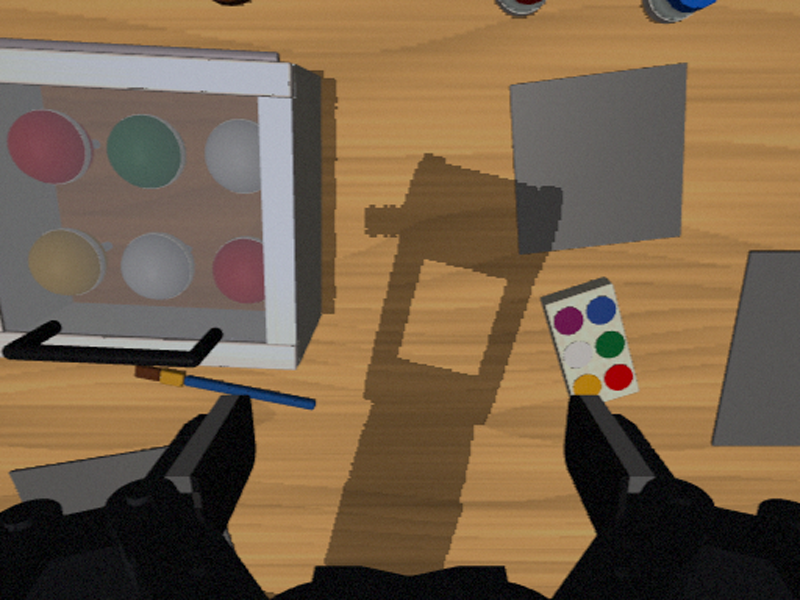

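```bash
python3 - <<'E'
from h import *
T=np.load("T1.npy")
def P(l,z): return np.array([onz("wrist",((a+.5)*.64-.5,(b+.5)*.64-.5),z,T)[:2] for a,b in l])
for n,l,z in [("mat",[(510,86),(686,63),(681,236),(519,253)],.003),("mast",[(546,304),(611,285),(637,389)],.022),("bar",[(8,352),(195,358)],.16),("lid",[(291,66),(297,367)],.12)]:
    p=P(l,z); print(n,p.round(3).tolist(),p.mean(0).round(4),[(round(float(np.linalg.norm(d)),3),round(float(np.degrees(np.arctan2(d[1],d[0]))),1)) for d in np.roll(p,-1,0)-p])
p=P([(546,304),(637,389)],.022); print("master c",p.mean(0))
E
```

```text
mat [[0.665, -0.1], [0.683, -0.238], [0.544, -0.256], [0.529, -0.116]] [ 0.6052 -0.1775] [(0.139, -82.9), (0.14, -172.7), (0.14, 96.3), (0.138, 6.6)]
mast [[0.488, -0.138], [0.505, -0.193], [0.406, -0.228]] [ 0.4666 -0.1864] [(0.057, -72.4), (0.105, -160.4), (0.121, 47.6)]
bar [[0.504, 0.226], [0.5, 0.112]] [0.5019 0.169 ] [(0.114, -91.9), (0.114, 88.1)]
lid [[0.67, 0.05], [0.475, 0.059]] [0.5722 0.0543] [(0.195, 177.4), (0.195, -2.6)]
master c [ 0.4471515 -0.1831964]
```

```bash
python3 - <<'E'
from h import *
q=tq(-35,19,-1); z=zd(q); u=np.array([np.cos(np.radians(19)),np.sin(np.radians(19)),0])
C=np.array([.446,-.184,0])+.008*u; tcp=C+.015*z; tcp[2]=.005
move_pose(tcp-.15*z,q)
print(servo_line(tcp-.03*z,q,vel=.15,guard=10), servo_line(tcp,q,vel=.05,guard=8), read_ee_pos()-tcp)
move_gripper(0.0,grip_force=40)
print("gap",read_finger_gap(),read_gripper_force(),read_force())
servo_line(tcp+[0,0,.10],q,vel=.12); print(read_finger_gap(),read_gripper_force(),read_clock())
f=grab_frame("side"); f2=grab_frame("wrist")
cv2.imwrite("pics/g1.png",np.hstack([cv2.resize(f[130:330,150:350],(400,400),interpolation=cv2.INTER_CUBIC),cv2.resize(f2,(400,300))[:, :] if 0 else cv2.copyMakeBorder(cv2.resize(f2,(400,300)),0,100,0,0,0)]))
E
```

```text
False False [ 9.23163806e-05 -9.97107831e-05  3.71404437e-05]
gap 0.6902808581616692 44.396111369132996 [2.06538548 1.58854581 3.00447903]
0.6914230206447263 43.91493380069733 6.7917
```

View pics/g1.png

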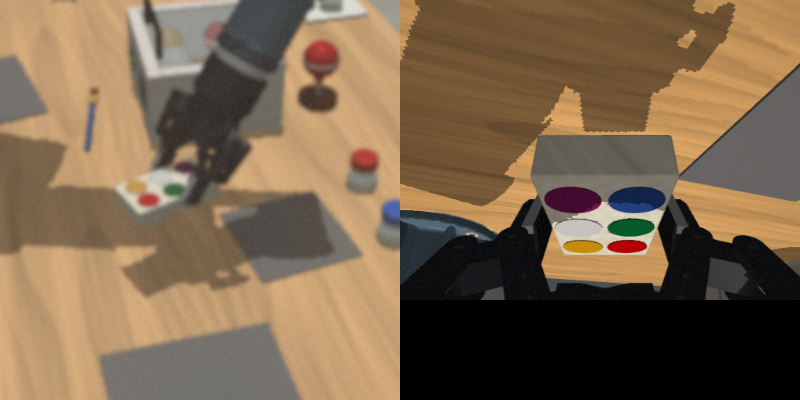

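```bash
python3 - <<'E'
from h import *
# view px (half-res-ish 400x300) -> full
px=np.array([(138,136),(271,136),(131,176),(278,176),(162,254),(245,254)],float); px=(px+.5)*1.28-.5
# block axes: x toward far end, y left(+), z up ; left in picture: +y? camera x right = tool y = -left -> left is +y
ob=np.array([(.055,.03,-.011),(.055,-.03,-.011),(.055,.03,.011),(.055,-.03,.011),(-.055,.03,.011),(-.055,-.03,.011)])
c=camera_info("wrist"); f=192/np.tan(np.radians(c["fovy"])/2); K=np.array([[f,0,c["cx"]],[0,f,c["cy"]],[0,0,1]])
ok,rv,tv=cv2.solvePnP(ob,px,K,None); Rm,_=cv2.Rodrigues(rv)
T=np.array(c["T_tool_cam"])@np.vstack([np.column_stack([Rm,tv]),[0,0,0,1]])
print("in tool centre",T[:3,3].round(4),cv2.projectPoints(ob,rv,tv,K,None)[0][:,0].round(1).tolist(),px.round(1).tolist())
W=toolT()@T; print("world",W.round(3).tolist()); np.save("Tblk.npy",T)
E
```

```text
in tool centre [-0.0056  0.0004 -0.0025] [[177.6, 172.9], [345.9, 173.2], [167.7, 226.3], [356.3, 226.4], [208.2, 325.6], [313.1, 325.4]] [[176.8, 174.2], [347.0, 174.2], [167.8, 225.4], [356.0, 225.4], [207.5, 325.3], [313.7, 325.3]]
world [[0.948, -0.319, 0.004, 0.442], [0.319, 0.948, -0.004, -0.185], [-0.002, 0.005, 1.0, 0.109], [0.0, 0.0, 0.0, 1.0]]
```

```bash
python3 - <<'E'
from h import *
p=read_ee_pos(); servo_line(np.array(p)+[0.02,0,.14],vel=.2)
q=tq(55,6.8,-1); Rt=R.from_quat([*q[1:],q[0]]).as_matrix(); t=np.load("Tblk.npy")[:3,3]
tcp=lambda h: np.array([.605,-.178,h])-Rt@t
move_pose(tcp(.17),q)
T=wristT(); f=grab_frame("side"); f2=grab_frame("wrist")
cv2.imwrite("pics/g2.png",np.hstack([cv2.resize(f[100:300,150:350],(400,400),interpolation=cv2.INTER_CUBIC),cv2.copyMakeBorder(cv2.resize(f2,(400,300)),0,100,0,0,0)]))
print((toolT()@np.load("Tblk.npy")).round(3).tolist(),read_finger_gap(),read_clock(),read_force())
E
```

```text
[[0.002, -0.123, -0.992, 0.605], [-0.006, 0.992, -0.123, -0.178], [1.0, 0.007, 0.001, 0.17], [0.0, 0.0, 0.0, 1.0]] 0.6910486419009582 9.3917 [ 0.88265587  0.02418776 -1.73323004]
```

View pics/g2.png

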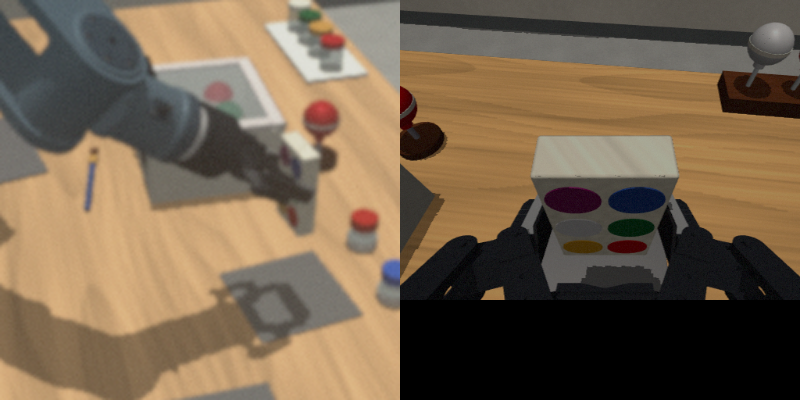

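```bash
python3 - <<'E'
from h import *
q=tq(55,6.8,-1); Rt=R.from_quat([*q[1:],q[0]]).as_matrix(); t=np.load("Tblk.npy")[:3,3]; z=zd(q)
tcp=lambda h: np.array([.605,-.178,h])-Rt@t
print(servo_line(tcp(.072),q,vel=.12,guard=10))
hit=servo_line(tcp(.050),q,vel=.015,guard=3); p=np.array(read_ee_pos())
print(hit,"block h",(p+Rt@t)[2],read_force())
move_gripper(0.8); pause(.2); move_gripper(1.0); pause(.2); print(read_force(),read_clock())
servo_line(p-.14*z,q,vel=.12)
f=grab_frame("side"); f2=grab_frame("wrist"); cv2.imwrite("pics/w3.png",f2)
cv2.imwrite("pics/g3.png",np.hstack([cv2.resize(f[100:300,150:350],(400,400),interpolation=cv2.INTER_CUBIC),cv2.copyMakeBorder(cv2.resize(f2,(400,300)),0,100,0,0,0)]))
np.save("T3.npy",wristT()); print(read_clock())
E
```

```text
False
True block h 0.05517004649746369 [ 0.73864589 -1.12260116  2.26588371]
[-0.24216433 -0.39611856 -0.63778659] 12.3833
13.8
```

View pics/g3.png

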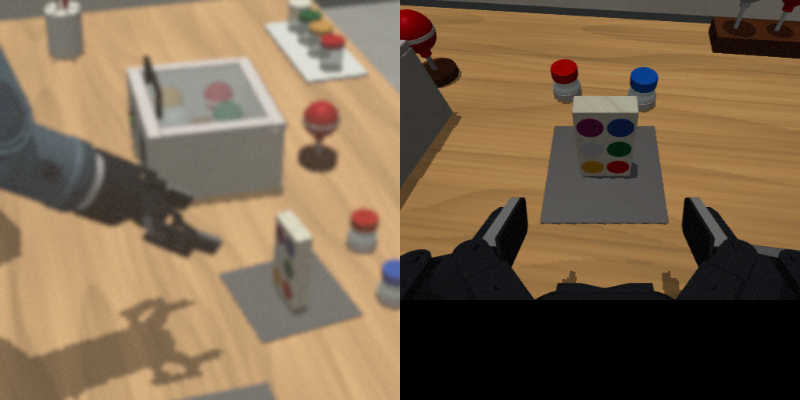

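```bash
python3 - <<'E'
from h import *
w=np.radians(-2.5); bx=np.array([np.cos(w),np.sin(w),0]); q=quat([0,0,-1],bx)
p=np.array(read_ee_pos()); servo_line([p[0],p[1],.36],vel=.25)
bar=np.array([.501,.166,.16]); g=np.array([0,0,-.0187])
move_pose(bar+g+[0,0,.15],q); move_gripper(.6)
print(servo_line(bar+g+[0,0,.04],q,vel=.15,guard=10)); f0=np.array(read_force())
print(servo_line(bar+g,q,vel=.05,guard=6),read_ee_pos(),f0)
move_gripper(0.0,grip_force=50); pause(.2)
print("gap",read_finger_gap(),read_gripper_force(),"dF",np.array(read_force())-f0,read_clock())
f=grab_frame("side"); f2=grab_frame("wrist")
cv2.imwrite("pics/g4.png",np.hstack([cv2.resize(f[80:280,150:350],(400,400),interpolation=cv2.INTER_CUBIC),cv2.copyMakeBorder(cv2.resize(f2,(400,300)),0,100,0,0,0)]))
E
```

```text
False
False [0.50127608 0.16603612 0.14157775] [-0.74692088  0.18533605  0.5921896 ]
gap 0.09314829271868232 48.68833065032959 dF [ 6.28706996 -0.16037793 -0.9936907 ] 19.125
```

View pics/g4.png

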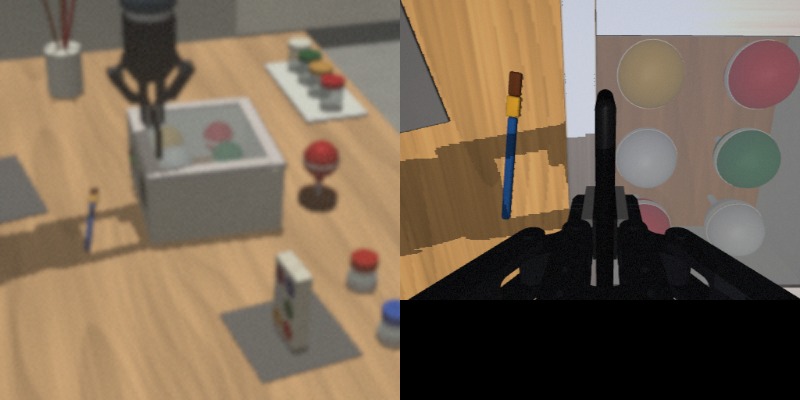

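```bash
python3 - <<'E'
from h import *
w=np.radians(-2.5); bx=np.array([np.cos(w),np.sin(w),0]); q=quat([0,0,-1],bx)
p=np.array(read_ee_pos()); f0=np.array([-.75,.19,.59])
F=lambda: np.array(read_force())-f0
for i in range(4):
    if F()@bx<2: break
    p=p+.0008*bx; servo_line(p,q,vel=.03); print(i,F().round(2))
np.save("p0.npy",p); ez=np.array([0,0,1.])
def at(a):
    r0=np.array([-.175,.05]); c,s=np.cos(a),np.sin(a); r=np.array([c*r0[0]+s*r0[1],-s*r0[0]+c*r0[1]])-r0
    return p+r[0]*bx+r[1]*ez
for a in np.arange(4,25,4):
    servo_line(at(np.radians(a)),q,vel=.05,guard=30); print(a,F().round(1),round(read_finger_gap(),3),round(read_gripper_force(),1))
print(read_clock())
E
```

```text
0 [-1.79 -0.23  3.59]
4 [-2.2  1.  -4.2] 0.099 48.9
8 [-6.5 -0.1 -2.4] 0.099 49.0
12 [-6.8 -1.3 -0.4] 0.094 49.0
16 [-8.3  0.4  0.5] 0.09 49.0
20 [-10.1  -1.4   2.4] 0.098 49.0
24 [-11.1  -1.2   3.8] 0.095 48.9
21.875
```

```bash
python3 - <<'E'
from h import *
w=np.radians(-2.5); bx=np.array([np.cos(w),np.sin(w),0]); q=quat([0,0,-1],bx)
p=np.load("p0.npy"); f0=np.array([-.75,.19,.59]); ez=np.array([0,0,1.])
F=lambda: np.array(read_force())-f0
def rad(a): b=a+np.arctan2(.05,.175); return -np.cos(b)*bx+np.sin(b)*ez
r=np.hypot(.175,.05); d=0
for a in np.radians([*range(26,60,3),58,60,60,60]):
    d+=.00005*float(F()@rad(a))
    servo_line(p+r*(rad(a)-rad(0))+d*rad(a),q,vel=.05,guard=30); print(round(np.degrees(a)),F().round(1),round(d*1e3,2),round(read_finger_gap(),3))
pause(.6); print(read_ee_pos(),read_clock(),F(),read_gripper_force())
f=grab_frame("side"); cv2.imwrite("pics/s5.png",f); cv2.imwrite("pics/g5.png",cv2.resize(f[60:260,150:350],(600,600),interpolation=cv2.INTER_CUBIC))
E
```

```text
26 [-7.7 -1.5  0.6] 0.54 0.094
29 [-7.5 -0.2  2. ] 0.83 0.099
32 [-5.3 -0.4  2.1] 1.15 0.088
35 [-6.6 -1.6  3.7] 1.4 0.091
38 [-6.6 -1.1  2.4] 1.74 0.091
41 [-5.7 -1.9  3. ] 2.02 0.096
44 [-5.8 -1.7  4. ] 2.29 0.097
47 [-5.1 -2.2  4.4] 2.6 0.094
50 [-5.1 -2.5  6.3] 2.9 0.098
53 [-4.1 -2.6  5.7] 3.29 0.091
56 [-5.7 -2.9  4.9] 3.62 0.092
59 [-4.2 -3.9  6.6] 3.93 0.094
58 [-3.7 -3.1  3. ] 4.3 0.096
60 [-4.8 -4.8  3.9] 4.49 0.092
60 [-3.  -5.   2.8] 4.74 0.098
60 [-3.1 -4.1  2.5] 4.91 0.094
[0.63166002 0.15996915 0.27261661] 27.5417 [-2.66295853 -3.9487932   1.79886785] 48.95653545856476
```

View pics/g5.png

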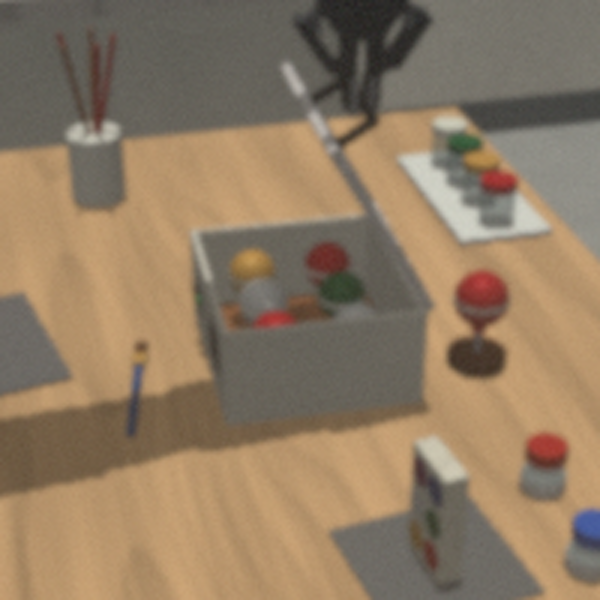

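```bash
python3 - <<'E'
from h import *
w=np.radians(-2.5); bx=np.array([np.cos(w),np.sin(w),0]); by=np.array([-bx[1],bx[0],0])
h=np.array([.502,.166,.11])+.175*bx
for a in (0,55,60,65):
    t=np.radians(a); c=h-.11*by+.2*(-np.cos(t)*bx+[0,0,np.sin(t)]); c2=c+.01*(np.sin(t)*bx+[0,0,np.cos(t)])
    print(a,[((proj("side",x)-[150,60]+.5)*3-.5).round(0).tolist() for x in (c,c2)])
print("hinge",((proj("side",h-.11*by)-[150,60]+.5)*3-.5).round(0))
E
```

```text
0 [[224.0, 336.0], [224.0, 327.0]]
55 [[314.0, 165.0], [323.0, 158.0]]
60 [[331.0, 154.0], [340.0, 147.0]]
65 [[348.0, 143.0], [358.0, 138.0]]
hinge [430. 313.]
```

```bash
python3 - <<'E'
from h import *
pause(.5); print(read_gripper_force(),np.abs(read_joint_velocities()).max(),read_clock()); print(sign_off())
E
```

```text
48.95660161972046 0.0016700664953693833 28.0917
the job is handed in; nothing more can be done
None
```

The job is handed in: the colour master block stands upright and released at the centre of the smallest mat with a broad face to the front, and the gripper is holding the lid still at about 60° (about 59.6° from the arm's position, and the side picture agrees); the pots, brush and red bauble were not touched, and the clock read 28 s.

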